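Park the fixative spray can in its holder

TASK

Slide the tall fixative spray can across the desk into the open end of its white holder, pushing it low down so that it stays upright and never leaves the desk. Keep pushing gently until the can has pressed the green plate fully back and bears firmly on the grey stop behind it (a push of about 15 N there for a moment, and never 25 N), then swing the yellow retaining bar shut across the opening behind the can. Leave the other things on the desk where they are.

Things in the scene. Friction and masses are not known exactly. Their poses are not given: they have to be found in the camera images.
- can: Tall cylindrical spray can, white with a blue band and a blue cap just as wide, 74 mm diameter, 250 mm tall, about 0.5 kg (varies), stands upright on the desk; too wide to grip. Origin: centre of its underside; z is up along the can. Pushed higher than about 40 mm above the desk it may topple, above all against the plate. Friction on the desk varies.
- holder: Fixed white U-shaped holder on the desk. Its +x is the direction in which the can goes in. Origin: on the desk, on the channel's centre line. Channel 90 mm wide between side walls 12 mm thick and 40 mm high; floor is the bare desk. Open end at x = -45 mm, with steel posts (16 mm diameter, 44 mm high) at y = +53 and -53 mm; closed rear wall at x = 158 mm.
- mouth (a point): Centre of the holder's open end, on the desk. Inside the channel a grey stop (84 mm wide, 38 mm high) is clamped with its front face anywhere from 100 to 130 mm behind this point; where it is clamped differs each time, is not reported, and must be seen or felt. It cannot be shifted by the forces allowed here.
- plate (a joint): Green push plate (70 mm wide, 7 to 33 mm above the desk) on the front of the grey stop. Travel in m: 0 = out (front face 8 mm in front of the stop's face), 0.008 = fully pressed (rigid end). Starts at 0 to 1 mm, slides against about 4 N of friction, no spring, stays where it is left. Only the can is to press it.
- bar (a joint): Yellow bar on a vertical hinge at the post at holder y = -53 mm. Angle in rad: 0 = shut, across the open end (along the holder's +y); it grows as the bar swings outwards: at 1.57 it points along the holder's -x; limit 2.8. Starts 2.1 to 2.6. Stiff hinge (0.05 N m): stays where left. Bar 10 mm thick, reaching 106 mm from the hinge axis, 19 to 35 mm above the desk.
- bar_hinge (a point): Hinge axis of the yellow bar, at mid-height of the bar (27 mm above the desk).
- bar_end (a point): Point on the bar's centre line 100 mm from the hinge axis, 27 mm above the desk.
- pen_cup: Bystander: black round pen cup, 76 mm diameter, 100 mm high, with pens to 155 mm. Origin: centre of its underside.
- timer: Bystander: white lab timer, 55 x 70 x 24 mm. Origin: centre of its underside.
- oil_bottle: Bystander: small amber oil bottle, 28 mm diameter, 67 mm high. Origin: centre of its underside.

How it is judged:
By the outcome, as a careful person would: the job done as asked, in the order asked, and still so for the second after the job is handed in, with the robot touching nothing.
It also fails if it takes over 70 s, if anything falls off the work surface, if the arm or the gripper's body presses on something with over 40 N, if the wrist force passes 120 N, or if a joint passes its speed limit or range.

ROBOT

A 7-joint arm with a two-finger parallel gripper is mounted at the origin on the work surface. World frame = base frame: x ahead of the robot, y to its left, z up, the work surface at z = 0. Lengths are in m, angles in degrees, forces in N, time in s.
With the tool pointing down it reaches from about 0.425 to 0.925 m from the base axis. Payload 6.8 kg.
Tool frame: the origin (TCP) lies at the very end of the fingers, on their centre line; the grasp point (between the pads) lies 19 mm behind it (tcp_to_grasp is the distance from the TCP to the grasp point, in m); z points along the fingers, y is the line along which they close (so a half turn about z gives the same grasp; the last joint's range is limited). The gripper opens to 88 mm and grips with 3 to 60 N. Pads are 20 mm wide; open, the fingers measure 115 mm over their backs; the gripper's body (75 mm by 178 mm) begins 61 mm behind the grasp point.
Start: joints at [58.321, 27.33, 1.283, 89.118, -0.659, 63.558, -4.761], TCP at [0.29, -0.609, 0.223] pointing down, gripper open.
Joint ranges: [-169.35, 169.35], [-19.33, 120.38], [-80.79, 83.38], [13.8, 139.57], [-78.32, 258.32], [9.67, 109.79], [-169.56, 169.56]. Speed limits (degrees/s): [136.94, 136.94, 180, 180, 180, 180, 180].

INTERFACE

Orientations are given as [roll, pitch, yaw] about the fixed x, y, z axes, in that order (R = Rz(yaw) Ry(pitch) Rx(roll)).
In Python, from bench import get_state, camera, get_calibration, close_job, tcp_to_grasp gives the robot as it stands.
- The arm moves only by the tool jog_arm, never from a script. Its argument "deltas" is a list of rows, each a list of 5 numbers: the gripper command: -1 is shut, 1 is fully open, values between are in proportion, then the shift along the tool's x, y, z in mm, then the turn about the tool's z in rad. A call has exactly 5 rows; each row is the pose to reach, as a shift and turn from the pose commanded when the call began, along the tool's axes at that moment; what a row does not reach only later rows make up. A row lasts 1/8 s, in which the tool goes at most 62.5 mm and 10.7 degrees, less where a joint would pass 70% of its speed; a pose out of reach is approached as far as the arm can. A call with a gripper value outside its range is refused whole. The fingers move at their own pace and stop on an object; "newtons" is the grip in N (left out, the last holds). Time passes only in rows, so rows that repeat a pose let the fingers close, or fill a call up. It gives the time, the measured TCP pose, the force, the opening and the grip force at its end, in the units of the state.
- get_state(): the state, without advancing time (a new reading comes with each control period).
- camera(name): name is "scene" or "top" or "wrist"; returns the picture (400x640x3 uint8, blue, green, red); there is no depth.
- get_calibration(name): a dict with "mtx" (3x3 intrinsics, pixels), "rvec" (rotation vector, rad) and "tvec" (3), from world to camera coordinates, as OpenCV has them; the wrist camera has in their place "mount" (4x4, takes a point from camera to tool coordinates, whose origin is the TCP and whose axes are the flange's). Camera axes: x right, y down, z forward; pixel columns grow to the right and rows downward; lengths in m; the calibration is good to about 2 mm. A picture is of the moment at which its call begins: read the wrist's pose just before it. get_calibration takes no time and is no camera call.
- close_job(): hands the job in; it is judged then, once.
The state is a dict: "clock": time; "joints": joint angles; "qvel": joint speeds; "tau": joint torques, N m; "tcp_pos": TCP position; "tcp_rot": TCP orientation; "force": force on the tool from outside, world axes, zero at the start; "torque": the same for the moment, N m; "gripper_width": finger opening in m; "grasp_force": force on a finger pad.
Only numpy, scipy, OpenCV 4.12 (cv2) and the standard library are available. Lean on these libraries where they do the work, as an engineer would, in place of code of your own. Each camera call takes 0.05 s, during which the arm holds its last target. There are 200 camera calls.

## Working session

There is one attempt and no reset: what is moved stays moved. The work goes in short steps, Python scripts to look and compute and a tool call to move; the robot and the scene stay as the last step left them, time stands still between calls to the robot, and variables do not carry over. Pictures are saved under pics/ and viewed, at most 10 in all, crops included, and the job is handed in when it is done.

Besides the shell and the picture viewer there is one more tool, called by a JSON object that holds its "name" and its "arguments", one argument or row to a line. jog_arm: Moves the arm, as the interface text tells. Its arguments: {"type":"object","properties":{"deltas":{"type":"array"},"newtons":{"type":"number"}},"required":["deltas"]}

```bash
mkdir -p pics
python3 - <<'E'
from bench import *
import cv2
for n in("scene","top"):
    cv2.imwrite(f"pics/{n}0.png",camera(n))
    c=get_calibration(n);print(n,c)
print(get_state())
E
```

```text
scene {'mtx': array([[366.47122436,   0.        , 320.72340655],
       [  0.        , 366.47122436, 196.37509376],
       [  0.        ,   0.        ,   1.        ]]), 'rvec': array([ 1.86209659,  1.08503279, -0.59831656]), 'tvec': array([-0.41590676, -0.16757256,  1.17821468])}
top {'mtx': array([[415.08953911,   0.        , 318.56304417],
       [  0.        , 415.08953911, 193.62508847],
       [  0.        ,   0.        ,   1.        ]]), 'rvec': array([ 2.17438512, -2.16210873,  0.19207967]), 'tvec': array([0.13001056, 0.59221903, 0.94269346])}
{'clock': 0.1, 'joints': array([58.32075661, 27.37024248,  1.27946211, 89.17107269, -0.65747227,
       63.55711766, -4.76215409]), 'qvel': array([-0.06042899, -0.04176859, -0.02028235, -0.12091832, -0.07988793,
        0.0934322 , -0.0083053 ]), 'tau': array([ 4.01524507e-03, -5.84088242e+01,  1.53965190e+00, -2.73313987e+01,
       -5.42903098e-02,  1.30213180e-02,  5.31983733e-05]), 'tcp_pos': array([ 0.2902046 , -0.60884537,  0.22179987]), 'tcp_rot': array([-1.79909219e+02,  7.52431247e-03,  2.54871017e+01]), 'force': array([ 0.5522846 ,  0.32163194, -0.6025343 ]), 'torque': array([0.00401797, 0.02596657, 0.0048822 ]), 'grasp_force': 0.0, 'gripper_width': 0.08803567525017694}
```

View pics/scene0.png

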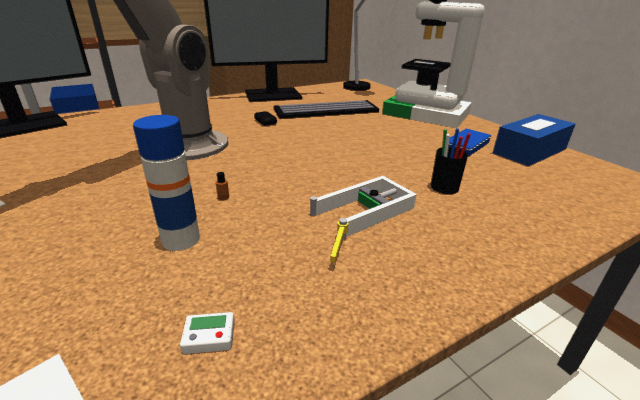

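View pics/top0.png

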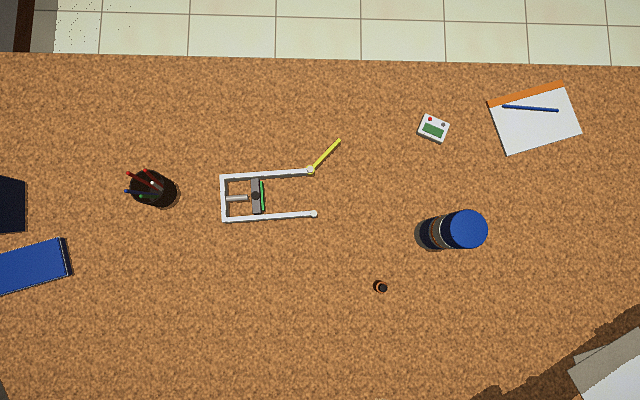

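The scene shows the can at (175,240), the holder's posts at (314,205) and (342,225), and the bar running out to (334,260). The top view shows the holder with its open end to the right (posts at about (310,170) and (314,213)), the bar tip at (339,140), the can at about (430,235), the bottle at (381,287) and the timer at (433,128).

```bash
cat > h.py <<'E'
import numpy as np, cv2
from bench import *
def ray(n,u,v,z):
    c=get_calibration(n);R=cv2.Rodrigues(np.array(c["rvec"]))[0];C=-R.T@c["tvec"]
    p=cv2.undistortPoints(np.array([[[u,v]]],float),c["mtx"],None)[0,0]
    d=R.T@np.array([p[0],p[1],1]);return C+d*(z-C[2])/d[2]
def proj(n,P):
    c=get_calibration(n);return cv2.projectPoints(np.array(P,float).reshape(-1,3),c["rvec"],c["tvec"],c["mtx"],None)[0][:,0]
E
python3 - <<'E'
from h import *
im=cv2.imread("pics/top0.png")
cv2.imwrite("pics/c1.png",cv2.resize(im[130:260,210:350],None,fx=5.7,fy=4.6*0+4.6 if 0 else 4.6*1,interpolation=cv2.INTER_CUBIC) if 0 else cv2.resize(im[130:230,210:350],None,fx=5.5,fy=5.5,interpolation=cv2.INTER_CUBIC))
im2=cv2.imread("pics/scene0.png")
for n,u,v,z in [("top",310,170,.044),("top",314,213,.044),("top",339,140,.035),("top",468,229,.25),("top",381,287,.067),("top",433,128,.024),("top",152,190,.05)]:
    print(n,u,v,ray(n,u,v,z).round(4))
hsv=cv2.cvtColor(im2,cv2.COLOR_BGR2HSV)
hs=cv2.cvtColor(im,cv2.COLOR_BGR2HSV)
# blue cap in top view
m=cv2.inRange(hs,(100,150,90),(125,255,255));m[:, :400]=0;m[:200]=0;m[260:]=0
n,l,s,c=cv2.connectedComponentsWithStats(m);i=1+s[1:,4].argmax()
print(s[i],c[i]); 
e=cv2.fitEllipse(cv2.findContours((l==i).astype('u1'),0,1)[0][0]);print(e,ray("top",*e[0],.25))
print("scene can base",ray("scene",179,248,0))
E
```

```text
top 310 170 [0.6469 0.154  0.044 ]
top 314 213 [0.5449 0.1441 0.044 ]
top 339 140 [0.7232 0.0842 0.035 ]
top 468 229 [ 0.4983 -0.1355  0.25  ]
top 381 287 [ 0.3778 -0.0059  0.067 ]
top 433 128 [ 0.76   -0.1506  0.024 ]
top 152 190 [0.595  0.5172 0.05  ]
[ 450  210   38   38 1143] [468.44269466 228.52230971]
((468.4353332519531, 228.52728271484375), (36.27287292480469, 38.31045150756836), 140.2727508544922) [ 0.49920478 -0.1363506   0.25      ]
scene can base [ 5.27788528e-01 -1.48780657e-01  5.55111512e-17]
```

View pics/c1.png

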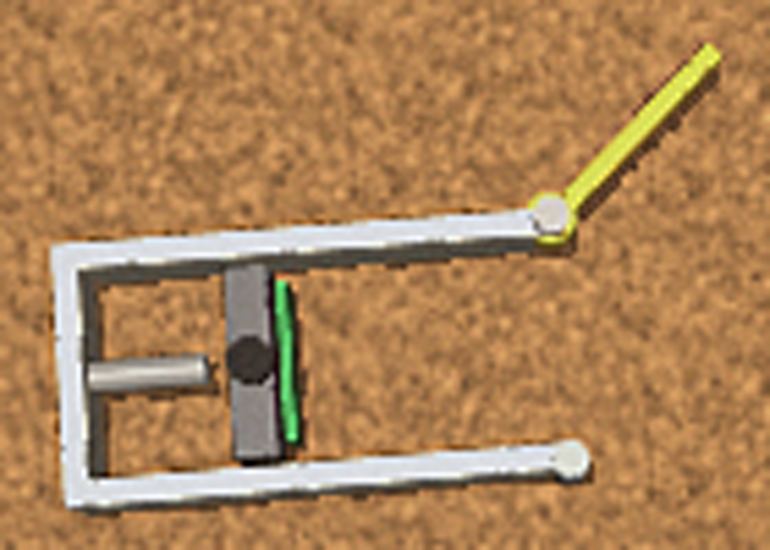

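The crop gives post tops at (549,215) and (571,458), the bar tip at (712,52) and the stop's front edge from (270,270) to (282,455). The gripper's shape decides how to push, so I compute the holder frame and look at the gripper.

```bash
cat >> h.py <<'E'
cr=lambda x,y,z:ray("top",209.6+x/5.5,129.6+y/5.5,z)
def tool(P,yaw):
    "shift/turn from measured pose to world P, yaw(deg)"
    s=get_state();R=cv2.Rodrigues(np.zeros(3))[0]
    from scipy.spatial.transform import Rotation as Q
    M=Q.from_euler("xyz",s["tcp_rot"],degrees=True).as_matrix()
    d=M.T@(np.array(P)-s["tcp_pos"])*1000
    return d.round(1),round(-np.radians((yaw-s["tcp_rot"][2]+180)%360-180),3)
E
python3 - <<'E'
from h import *
h=cr(549,215,.044);p=cr(571,458,.044);y=(p-h)/np.linalg.norm(p-h);x=np.array([y[1],-y[0],0]);m=(h+p)/2
print(h,p,np.linalg.norm(p-h),"x",x,"mouth",m)
for q in [(52,246),(70,506)]: print("rear",(cr(*q,.04)-m)@x,(cr(*q,.04)-m)@y)
print("xdir walls",(cr(52,246,.04)-h)/np.linalg.norm(cr(52,246,.04)-h))
for q in [(270,270),(282,455)]: print("stop",(cr(*q,.038)-m)@x,(cr(*q,.038)-m)@y)
t=cr(712,52,.035)-h;print("bar",np.arctan2(-t@x,t@y),np.linalg.norm(t))
print("move",tool((.42,-.215,.22),-45))
cv2.imwrite("pics/w0.png",camera("wrist"))
E
```

```text
[0.65003747 0.15542203 0.044     ] [0.5452372  0.14546956 0.044     ] 0.10527178319393089 x [-0.0945407  0.995521   0.       ] mouth [0.59763733 0.15044579 0.044     ]
rear 0.21272380837887192 -0.05777304892075717
rear 0.2118233989120037 0.053900426192478305
xdir walls [-0.07046644  0.99733707 -0.01879492]
stop 0.1212703056726559 -0.03990552377261876
stop 0.12196017886460477 0.040027613006609855
bar 2.2897902920800868 0.1043535356498264
move (array([ 286.6, -299.7,    2.2]), np.float64(1.23))
```

View pics/w0.png

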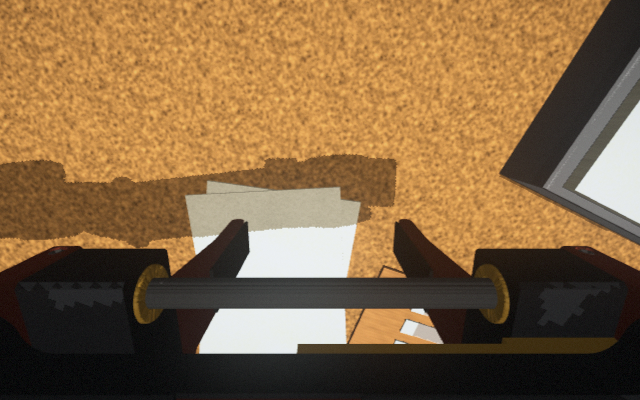

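The wrist view shows the two fingertips at (240,225) and (400,225), and a wide carriage and rail behind them at rows 250–350. I check whether the body overhangs the fingers.

Run:
```python
from h import *
c=get_calibration("wrist");M=np.array(c["mount"]);print(M.round(4),c["mtx"])
I=np.linalg.inv(M);K=np.array(c["mtx"])
for p in [(10,44,0),(-10,44,0),(10,57,0),(10,57,-40),(-10,57,-40),(0,44,-19),(37,89,-80),(-37,89,-80),(37,89,-100),(10,89,-80),(0,57,-80),(20,57,-80),(-20,57,-80)]:
    q=I@np.array([*np.array(p)/1000,1]);w=K@q[:3];print(p,(w[:2]/w[2]).round(0),q[2].round(3))
```

```text
[[-1.500e-03 -9.664e-01 -2.570e-01  6.810e-02]
 [ 1.000e+00 -1.600e-03  2.000e-04 -7.000e-04]
 [-6.000e-04 -2.570e-01  9.664e-01 -1.612e-01]
 [ 0.000e+00  0.000e+00  0.000e+00  1.000e+00]] [[288.8243308    0.         320.88374321]
 [  0.         288.8243308  193.31373174]
 [  0.           0.           1.        ]]
(10, 44, 0) [396. 218.] 0.171
(-10, 44, 0) [394. 249.] 0.176
(10, 57, 0) [418. 218.] 0.171
(10, 57, -40) [447. 248.] 0.132
(-10, 57, -40) [442. 286.] 0.137
(0, 44, -19) [404. 248.] 0.155
(37, 89, -80) [620. 224.] 0.086
(-37, 89, -80) [567. 414.] 0.106
(37, 89, -100) [706. 254.] 0.067
(10, 89, -80) [598. 302.] 0.093
(0, 57, -80) [495. 328.] 0.096
(20, 57, -80) [504. 275.] 0.091
(-20, 57, -80) [486. 377.] 0.101
```

{"name": "jog_arm", "arguments": {
  "deltas": [
    [1,50,-50,0,0.1],
    [1,80,-80,0,0.28],
    [1,120,-120,0,0.46],
    [1,160,-165,0,0.64],
    [1,200,-210,0,0.8]
  ]
}}

```text
clock: 0.78
tcp_pos: [0.3807, -0.3326, 0.2226]
tcp_rot: [-180.0, -0.0, -20.5]
force: [1.4, 0.1, 0.2]
gripper_width: 0.0875
grasp_force: 0.0
```

{"name": "jog_arm", "arguments": {
  "deltas": [
    [-0.3,0,-25,10,-0.18],
    [-0.3,0,-60,30,-0.36],
    [-0.3,-1,-90,60,-0.54],
    [-0.3,-2,-115,90,-0.72],
    [-0.3,-2,-127,120,-0.9]
  ]
}}

```text
clock: 1.4
tcp_pos: [0.4229, -0.2131, 0.1018]
tcp_rot: [-180.0, -0.0, 31.8]
force: [-0.8, -0.7, -0.5]
gripper_width: 0.0412
grasp_force: 0.0
```

Run:
```python
from h import *
print(get_state()["tcp_pos"],get_state()["tcp_rot"])
im=camera("scene");print(proj("scene",get_state()["tcp_pos"]), proj("scene",[.499,-.136,0]))
cv2.imwrite("pics/s1.png",cv2.resize(im[50:300,20:340],None,fx=2.4,fy=2.4,interpolation=cv2.INTER_CUBIC))
print(tool((.423,-.212,.06),45))
```

```text
[ 0.42289305 -0.21312537  0.10184242] [-1.79993326e+02 -3.28048276e-02  3.18044056e+01]
[[125.84297248 188.13607011]] [[182.43116723 238.39606816]]
(array([ 1.3,  1.9, 38.6]), np.float64(-0.222))
```

View pics/s1.png

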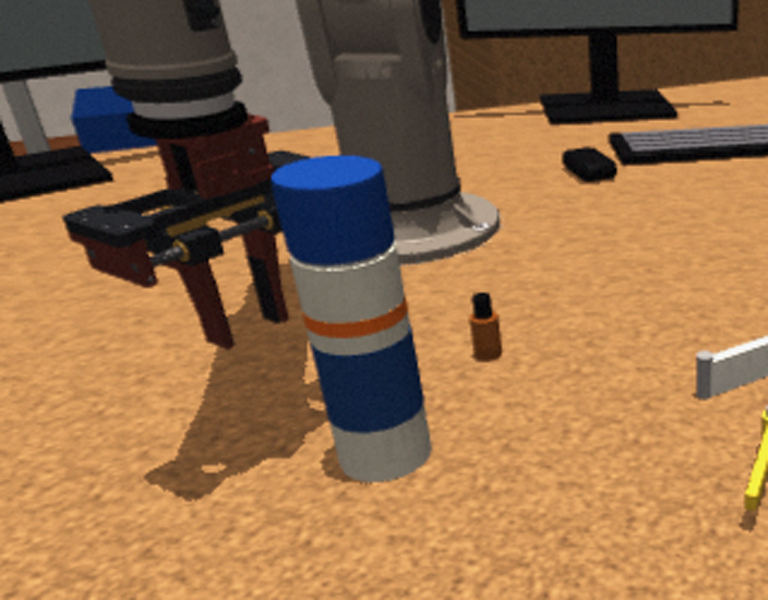

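The gripper's cross rails and end blocks overhang the fingers (upper left of the picture). With the tool vertical, the body would touch the can about 90 mm up, before the low fingers did. A tilt is needed, so I check what is free around the desk before trying how the arm behaves at its reach limit.

Run:
```python
from h import *
for n,u,v in [("microscope",430,115),("microL",390,113),("bluebox",500,155),("bluebox far",570,150),("notebook",465,145),("kbd",325,108),("monbase",275,95),("monL",30,130),("desk edge",600,260)]:
    print(n,ray("scene",u,v,0).round(2))
for n in ("scene","top"):
    c=get_calibration(n);R=cv2.Rodrigues(c["rvec"])[0];print(n,"cam at",(-R.T@c["tvec"]).round(2))
```

```text
microscope [0.12 0.93 0.  ]
microL [ 0.03  0.8  -0.  ]
bluebox [0.53 0.83 0.  ]
bluebox far [0.61 1.07 0.  ]
notebook [0.42 0.8  0.  ]
kbd [-0.15  0.59  0.  ]
monbase [-0.43  0.49  0.  ]
monL [-0.38 -0.45  0.  ]
desk edge [0.96 0.56 0.  ]
scene cam at [ 1.16 -0.2   0.46]
top cam at [0.46 0.17 1.01]
```

{"name": "jog_arm", "arguments": {
  "deltas": [
    [-0.3,-20,0,-40,0],
    [-0.3,-60,5,-80,-0.1],
    [-0.3,-110,12,-110,-0.2],
    [-0.3,-160,20,-130,-0.3],
    [-0.3,-210,29,-148,-0.4]
  ]
}}

```text
clock: 2.08
tcp_pos: [0.2566, -0.3499, 0.2524]
tcp_rot: [179.9, -0.0, 54.3]
force: [1.0, -0.7, -0.7]
gripper_width: 0.0308
grasp_force: 0.0
```

Run:
```python
from h import *
print(get_state()["joints"]);print(tool((.1,-.48,.25),78))
```

```text
[ 4.78620529e+01  2.45794640e+00 -2.42243961e+00  1.18111516e+02
  9.93989955e-02  5.93444601e+01  9.66200371e+00]
(array([-197.1,  -51.1,    2.3]), np.float64(-0.414))
```

{"name": "jog_arm", "arguments": {
  "deltas": [
    [-0.3,-40,-10,0,-0.08],
    [-0.3,-80,-20,0,-0.16],
    [-0.3,-120,-30,0,-0.25],
    [-0.3,-160,-41,0,-0.33],
    [-0.3,-197,-51,2,-0.41]
  ]
}}

```text
clock: 2.7
tcp_pos: [0.1001, -0.4798, 0.2494]
tcp_rot: [180.0, 0.0, 77.7]
force: [0.4, -0.3, 0.6]
gripper_width: 0.031
grasp_force: 0.0
```

{"name": "jog_arm", "arguments": {
  "deltas": [
    [-0.3,50,0,0,0],
    [-0.3,100,0,0,0],
    [-0.3,150,0,0,0],
    [-0.3,200,0,0,0],
    [-0.3,240,0,0,0]
  ]
}}

```text
clock: 3.32
tcp_pos: [0.1525, -0.2426, 0.2491]
tcp_rot: [180.0, 0.0, 77.6]
force: [0.2, -0.0, 0.6]
gripper_width: 0.0307
grasp_force: 0.0
```

Run:
```python
from h import *
s=get_state();print(s["joints"],s["tcp_rot"])
```

```text
[ 52.54599927 -13.85818912  -5.8774238  132.80592708  -1.622342
  60.9576542   35.22543177] [1.79964443e+02 8.77122860e-03 7.76000257e+01]
```

{"name": "jog_arm", "arguments": {
  "deltas": [
    [-0.3,15,0,0,0],
    [-0.3,30,0,0,0],
    [-0.3,45,0,0,0],
    [-0.3,60,0,0,0],
    [-0.3,75,0,0,0]
  ]
}}

```text
clock: 3.95
tcp_pos: [0.1693, -0.1706, 0.2483]
tcp_rot: [-180.0, -0.0, 77.8]
force: [0.5, -0.8, -0.6]
gripper_width: 0.0311
grasp_force: 0.0
```

Run:
```python
from h import *
s=get_state();print(s["joints"],s["tcp_rot"])
```

```text
[ 53.21934304 -19.30226709 -16.71266923 136.07357825  -6.17069949
  62.65174229  28.00224506] [-1.79969287e+02 -4.10820941e-02  7.77566107e+01]
```

{"name": "jog_arm", "arguments": {
  "deltas": [
    [-0.3,10,0,0,0],
    [-0.3,20,0,0,0],
    [-0.3,30,0,0,0],
    [-0.3,40,0,0,0],
    [-0.3,50,0,0,0]
  ]
}}

```text
clock: 4.58
tcp_pos: [0.1915, -0.1306, 0.2398]
tcp_rot: [-179.2, -0.4, 77.7]
force: [0.0, 0.6, 0.1]
gripper_width: 0.0305
grasp_force: 0.0
```

Run:
```python
from h import *
s=get_state();print(s["joints"],s["tcp_rot"])
```

```text
[ 38.19487663 -19.25796645 -13.94673387 137.35372362  -5.37276318
  62.35125049  15.2463803 ] [-179.19699675   -0.38438344   77.67348833]
```

{"name": "jog_arm", "arguments": {
  "deltas": [
    [-0.3,-20,0,0,0],
    [-0.3,-40,0,0,0],
    [-0.3,-60,0,0,0],
    [-0.3,-80,0,0,0],
    [-0.3,-100,0,0,0]
  ]
}}

```text
clock: 5.2
tcp_pos: [0.1703, -0.229, 0.239]
tcp_rot: [-179.2, -0.4, 77.8]
force: [-0.1, -0.2, -0.4]
gripper_width: 0.0309
grasp_force: 0.0
```

Run:
```python
from h import *
s=get_state();print(s["joints"],s["tcp_rot"])
```

```text
[ 42.94263115 -12.96900686  -1.8425716  133.57654256  -0.42901205
  60.28822717  29.12379961] [-179.19104901   -0.40004011   77.75512437]
```

The tilt gained at the reach limit stays in the commanded pose, so I can build up a forward lean toward +y. I'll do that at the outer limit, high above the desk.

{"name": "jog_arm", "arguments": {
  "deltas": [
    [-0.3,20,40,-30,0],
    [-0.3,45,85,-65,0],
    [-0.3,80,125,-100,0],
    [-0.3,120,155,-130,0],
    [-0.3,165,180,-160,0]
  ]
}}

```text
clock: 5.82
tcp_pos: [0.3844, -0.1056, 0.3986]
tcp_rot: [-179.2, -0.4, 77.7]
force: [0.1, -0.1, 0.4]
gripper_width: 0.0309
grasp_force: 0.0
```

{"name": "jog_arm", "arguments": {
  "deltas": [
    [-0.3,45,30,-25,0],
    [-0.3,90,60,-50,0],
    [-0.3,140,85,-75,0],
    [-0.3,190,110,-90,0],
    [-0.3,245,121,-105,0]
  ]
}}

```text
clock: 6.45
tcp_pos: [0.5561, 0.107, 0.5023]
tcp_rot: [-179.2, -0.4, 77.6]
force: [-0.2, 0.2, -0.1]
gripper_width: 0.0311
grasp_force: 0.0
```

{"name": "jog_arm", "arguments": {
  "deltas": [
    [-0.3,55,-15,-10,0],
    [-0.3,110,-40,-20,0],
    [-0.3,165,-65,-30,0],
    [-0.3,215,-95,-40,0],
    [-0.3,265,-125,-50,0]
  ]
}}

```text
clock: 7.08
tcp_pos: [0.4884, 0.3932, 0.556]
tcp_rot: [-179.2, -0.3, 77.7]
force: [1.3, 0.4, 0.6]
gripper_width: 0.0306
grasp_force: 0.0
```

Run:
```python
from h import *
s=get_state();print(s["joints"],s["tcp_rot"]);print(tool((.18,.80,.55),78))
for h in(.3,.4,.5):print(h,proj("scene",(.1,.9,h)))
```

```text
[-17.72852869  21.66270422 -42.39233061  59.90136421  13.91441093
 103.30471595 -67.0616851 ] [-179.19273147   -0.34807028   77.69885615]
(array([ 331.8, -387.8,   13.4]), np.float64(-0.005))
0.3 [[433.92329302  35.03213613]]
0.4 [[438.87862644   4.51107604]]
0.5 [[444.2309021 -28.4548444]]
```

{"name": "jog_arm", "arguments": {
  "deltas": [
    [-0.3,35,-45,0,0],
    [-0.3,70,-90,0,0],
    [-0.3,110,-135,0,0],
    [-0.3,150,-180,0,0],
    [-0.3,190,-225,0,0]
  ]
}}

```text
clock: 7.7
tcp_pos: [0.308, 0.6263, 0.56]
tcp_rot: [-179.2, -0.3, 77.7]
force: [0.5, 0.1, 0.2]
gripper_width: 0.0309
grasp_force: 0.0
```

{"name": "jog_arm", "arguments": {
  "deltas": [
    [-0.3,30,-35,0,0],
    [-0.3,60,-70,0,0],
    [-0.3,95,-105,0,0],
    [-0.3,125,-140,0,0],
    [-0.3,142,-163,0,0]
  ]
}}

```text
clock: 8.32
tcp_pos: [0.1845, 0.7762, 0.5455]
tcp_rot: [-179.5, -1.9, 77.6]
force: [-0.1, 0.3, -0.4]
gripper_width: 0.0307
grasp_force: 0.0
```

Run:
```python
from h import *
s=get_state();print(s["joints"],s["tcp_rot"])
```

```text
[-85.98542227  40.19012793  17.77796475  29.14966063 -12.79999367
 109.7242716  -89.40059305] [-179.49221928   -1.8642144    77.57327001]
```

{"name": "jog_arm", "arguments": {
  "deltas": [
    [-0.3,60,0,0,0],
    [-0.3,120,0,0,0],
    [-0.3,180,0,0,0],
    [-0.3,240,0,0,0],
    [-0.3,300,0,0,0]
  ]
}}

```text
clock: 8.95
tcp_pos: [0.2018, 0.8739, 0.4687]
tcp_rot: [-179.3, -4.7, 77.7]
force: [1.1, 0.6, 1.4]
gripper_width: 0.0307
grasp_force: 0.0
```

Run:
```python
from h import *
s=get_state();print(s["joints"],s["tcp_rot"])
```

```text
[-85.8399593   56.25524585  50.51079346  13.85036471 -45.84973917
 109.72655871 -86.75825164] [-179.29884189   -4.70177906   77.74785916]
```

{"name": "jog_arm", "arguments": {
  "deltas": [
    [-0.3,10,0,-60,0],
    [-0.3,20,0,-120,0],
    [-0.3,30,0,-180,0],
    [-0.3,40,0,-240,0],
    [-0.3,50,0,-300,0]
  ]
}}

```text
clock: 9.57
tcp_pos: [0.1574, 0.8327, 0.6458]
tcp_rot: [179.4, -17.1, 79.7]
force: [-0.4, -0.4, 0.4]
gripper_width: 0.0308
grasp_force: 0.0
```

Run:
```python
from h import *
s=get_state();print(s["joints"],s["tcp_rot"])
```

```text
[-90.8123311   46.00180802  64.04283706  13.89460905 -54.59631318
 109.72476528 -85.87939099] [179.35796917 -17.052715    79.74662059]
```

{"name": "jog_arm", "arguments": {
  "deltas": [
    [-0.3,10,0,-55,0],
    [-0.3,20,0,-110,0],
    [-0.3,30,0,-165,0],
    [-0.3,40,0,-220,0],
    [-0.3,50,0,-270,0]
  ]
}}

```text
clock: 10.2
tcp_pos: [0.1217, 0.7607, 0.7801]
tcp_rot: [178.7, -25.8, 81.1]
force: [0.4, -0.7, 0.1]
gripper_width: 0.0306
grasp_force: 0.0
```

```bash
cat >> h.py <<'E'
def step(P,yaw=None):
    "printable tool-frame shift to world P; turn about tool z to bring tool x to yaw"
    s=get_state()
    from scipy.spatial.transform import Rotation as Q
    M=Q.from_euler("xyz",s["tcp_rot"],degrees=True).as_matrix()
    print("z-axis lean",np.degrees(np.arccos(-M[2,2])).round(1),"az",np.degrees(np.arctan2(M[1,2],M[0,2])).round(1),"shift",(M.T@(np.array(P)-s["tcp_pos"])*1000).round(1))
    return M
E
python3 - <<'E'
from h import *
s=get_state();print(s["joints"],s["tcp_rot"]);step((.48,.45,.5))
E
```

```text
[-94.67316903  35.07090706  54.1879027   13.92408911 -41.46438272
 109.72605486 -87.5987814 ] [178.66946278 -25.76200766  81.08610121]
z-axis lean 25.8 az 78.0 shift [-348.2  398.7  152.3]
```

{"name": "jog_arm", "arguments": {
  "deltas": [
    [-0.3,-30,40,20,0],
    [-0.3,-65,80,35,0],
    [-0.3,-100,120,50,0],
    [-0.3,-135,160,65,0],
    [-0.3,-175,200,76,0]
  ]
}}

```text
clock: 10.82
tcp_pos: [0.3038, 0.6021, 0.6398]
tcp_rot: [178.5, -25.8, 81.0]
force: [0.4, -1.0, 1.0]
gripper_width: 0.0307
grasp_force: 0.0
```

{"name": "jog_arm", "arguments": {
  "deltas": [
    [-0.3,-35,40,15,0],
    [-0.3,-70,80,30,0],
    [-0.3,-105,120,45,0],
    [-0.3,-140,160,60,0],
    [-0.3,-174,199,76,0]
  ]
}}

```text
clock: 11.45
tcp_pos: [0.4829, 0.4467, 0.5014]
tcp_rot: [178.5, -25.9, 81.0]
force: [-0.7, 0.2, 0.3]
gripper_width: 0.0306
grasp_force: 0.0
```

Run:
```python
from h import *
s=get_state();print(s["joints"],s["tcp_rot"],s["tcp_pos"]);step((.60,.1,.42));step((.452,-.224,.3))
```

```text
[-96.10538338  11.51629496  68.25363688  88.2054543  -31.33045481
  71.26945256 -33.26298829] [178.49038361 -25.88660889  80.99538849] [0.48289206 0.44670237 0.50135912]
z-axis lean 25.9 az 77.5 shift [-327.1  171.7  -63.8]
z-axis lean 25.9 az 77.5 shift [-688.2   77.3 -108.2]
```

{"name": "jog_arm", "arguments": {
  "deltas": [
    [-0.3,-50,25,-12,0],
    [-0.3,-100,52,-24,0],
    [-0.3,-155,80,-36,0],
    [-0.3,-205,108,-48,0],
    [-0.3,-260,136,-60,0]
  ]
}}

```text
clock: 12.08
tcp_pos: [0.5743, 0.1675, 0.4458]
tcp_rot: [178.5, -25.9, 81.1]
force: [0.2, 0.5, 0.5]
gripper_width: 0.031
grasp_force: 0.0
```

Run:
```python
from h import *
s=get_state();print(s["joints"],s["tcp_rot"],s["tcp_pos"]);step((.50,-.1,.38));step((.442,-.232,.3))
```

```text
[-65.37871555  13.45438567  69.63968978  94.35168489 -38.98246312
  79.08462847   1.04064489] [178.4695389  -25.86554247  81.0646233 ] [0.5743025  0.16751569 0.44576609]
z-axis lean 25.9 az 77.6 shift [-276.9  -30.2  -62. ]
z-axis lean 25.9 az 77.6 shift [-437.2  -67.3  -51.8]
```

{"name": "jog_arm", "arguments": {
  "deltas": [
    [-0.3,-50,-8,-12,0],
    [-0.3,-105,-16,-25,0],
    [-0.3,-160,-26,-38,0],
    [-0.3,-215,-36,-50,0],
    [-0.3,-270,-45,-62,0]
  ]
}}

```text
clock: 12.7
tcp_pos: [0.4852, -0.0917, 0.3828]
tcp_rot: [178.5, -25.9, 81.0]
force: [0.3, -0.6, -0.2]
gripper_width: 0.0309
grasp_force: 0.0
```

{"name": "jog_arm", "arguments": {
  "deltas": [
    [-0.3,-45,-6,0,0.05],
    [-0.3,-90,-12,2,0.11],
    [-0.3,-130,-18,5,0.17],
    [-0.3,-167,-22,8,0.24],
    [-0.3,-167,-22,10,0.3]
  ]
}}

```text
clock: 13.32
tcp_pos: [0.4403, -0.2334, 0.2992]
tcp_rot: [-173.1, -24.9, 61.5]
force: [0.8, 0.5, -0.1]
gripper_width: 0.0305
grasp_force: 0.0
```

Run:
```python
from h import *
s=get_state();print(s["joints"],s["tcp_rot"],s["tcp_pos"]);M=step((.442,-.232,.015));print(np.degrees(np.arctan2(M[1,0],M[0,0])), M[:,1])
```

```text
[-14.767193    26.21040843  69.46138105 105.6140901  -42.48760804
  87.72714879  40.20109695] [-173.05519899  -24.87356346   61.45027439] [ 0.44027997 -0.23340222  0.2991545 ]
z-axis lean 25.8 az 77.6 shift [-117.7   32.1  256.7]
61.45027439117097 [ 0.89626409 -0.42974091 -0.10969695]
```

{"name": "jog_arm", "arguments": {
  "deltas": [
    [-0.3,-25,7,54,0],
    [-0.3,-50,14,108,0],
    [-0.3,-75,21,162,0],
    [-0.3,-100,27,216,0],
    [-0.3,-117,32,255,0]
  ]
}}

```text
clock: 13.95
tcp_pos: [0.4443, -0.2289, 0.0154]
tcp_rot: [-173.1, -25.0, 61.9]
force: [1.3, -0.5, -0.8]
gripper_width: 0.0305
grasp_force: 0.0
```

Run:
```python
from h import *
s=get_state();print(s["joints"],s["tcp_rot"],s["tcp_pos"],s["force"])
c=np.array([.499,-.136]);print("can rel",c-s["tcp_pos"][:2])
d=np.array([np.cos(np.radians(61.5)),np.sin(np.radians(61.5))]);r=c-s["tcp_pos"][:2];print("along",r@d,"lat",r@[-d[1],d[0]])
step((.58,.025,.016))
im=camera("scene");cv2.imwrite("pics/s2.png",cv2.resize(im[100:290,80:340],None,fx=3,fy=3,interpolation=cv2.INTER_CUBIC))
```

```text
[ 1.05203649e-01  4.84798767e+01  4.92626280e+01  1.16550735e+02
 -6.42104336e+01  6.79484786e+01  6.35778915e+01] [-173.09873602  -24.98860366   61.90048748] [ 0.4442563  -0.2288676   0.01543868] [ 1.25526378 -0.45953898 -0.84216924]
can rel [0.0547437 0.0928676]
along 0.10773507298926235 lat -0.00379710765126576
z-axis lean 25.9 az 77.9 shift [261.2  14.7 120.2]
```

View pics/s2.png

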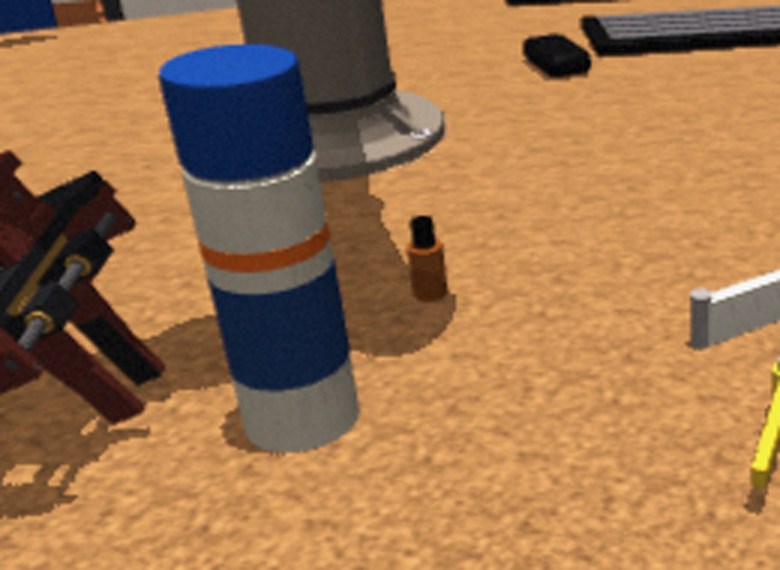

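The fingers lean toward the can at desk level and the body stays well behind them, so I approach and push.

{"name": "jog_arm", "arguments": {
  "deltas": [
    [-0.3,14,4,6,0],
    [-0.3,27,6,12,0],
    [-0.3,36,6,16,0],
    [-0.3,43,6,20,0],
    [-0.3,50,6,23,0]
  ]
}}

```text
clock: 14.62
tcp_pos: [0.4739, -0.1821, 0.0185]
tcp_rot: [-173.3, -25.1, 62.0]
force: [-0.9, 0.5, -1.1]
gripper_width: 0.0306
grasp_force: 0.0
```

{"name": "jog_arm", "arguments": {
  "deltas": [
    [-0.3,6,1,3,0],
    [-0.3,13,1,6,0],
    [-0.3,22,2,10,0],
    [-0.3,33,2,15,0],
    [-0.3,45,3,21,0]
  ]
}}

```text
clock: 15.25
tcp_pos: [0.4974, -0.1384, 0.0179]
tcp_rot: [-173.3, -25.0, 61.9]
force: [-2.6, -4.3, 2.2]
gripper_width: 0.0309
grasp_force: 2.2
```

```bash
cat >> h.py <<'E'
A=np.array([-.088,.996,0]);B=np.array([-.996,-.088,0]);MO=np.array([.5976,.1504,0])
def can():
    im=camera("top");hs=cv2.cvtColor(im,cv2.COLOR_BGR2HSV)
    m=cv2.inRange(hs,(100,150,90),(125,255,255));m[:,:200]=0
    n,l,s,c=cv2.connectedComponentsWithStats(m);i=1+s[1:,4].argmax()
    e=cv2.fitEllipse(cv2.findContours((l==i).astype('u1'),0,1)[0][0]);p=ray("top",*e[0],.25)
    s_=get_state();t=s_["tcp_pos"]
    print("can",p.round(4),"size",np.round(e[1],1),"hold s,y",((p-MO)@A).round(4),((p-MO)@B).round(4),"tcp",t.round(4),"hold",((t-MO)@A).round(4),((t-MO)@B).round(4),"rot",s_["tcp_rot"].round(1),"F",s_["force"].round(1),"T",s_["torque"].round(2),"t",s_["clock"])
    return p
E
python3 - <<'E'
from h import *
p=can();print(p-get_state()["tcp_pos"])
step((.58,.025,.016))
E
```

```text
can [ 0.5141 -0.0996  0.25  ] size [36.5 38.4] hold s,y -0.2416 0.1052 tcp [ 0.4985 -0.1362  0.0179] hold -0.2768 0.1239 rot [-173.2  -25.2   62. ] F [ 0.4 -0.3  0.3] T [-0.76  0.22  0.05] t 15.3
[0.01559852 0.03664448 0.23212842]
z-axis lean 26.0 az 77.6 shift [162.7   5.7  78.4]
```

{"name": "jog_arm", "arguments": {
  "deltas": [
    [-0.3,9,1,4,0],
    [-0.3,20,2,9,0],
    [-0.3,31,4,15,0],
    [-0.3,43,5,20,0],
    [-0.3,54,6,26,0]
  ]
}}

```text
clock: 15.92
tcp_pos: [0.5287, -0.087, 0.017]
tcp_rot: [-173.3, -25.1, 61.9]
force: [-3.6, -5.1, 6.1]
gripper_width: 0.0306
grasp_force: 3.7
```

{"name": "jog_arm", "arguments": {
  "deltas": [
    [-0.3,11,1,5,0],
    [-0.3,22,2,10,0],
    [-0.3,33,4,16,0],
    [-0.3,44,5,21,0],
    [-0.3,54,6,26,0]
  ]
}}

```text
clock: 16.55
tcp_pos: [0.5594, -0.0357, 0.0161]
tcp_rot: [-173.3, -25.0, 61.9]
force: [-3.1, -6.3, 6.8]
gripper_width: 0.0309
grasp_force: 4.0
```

Run:
```python
from h import *
p=can();print(p-get_state()["tcp_pos"])
step(get_state()["tcp_pos"]+np.array([.606,.051,.25])-p)
```

```text
can [0.5758 0.0022 0.25  ] size [36.4 37.7] hold s,y -0.1457 0.0347 tcp [ 0.5603 -0.0338  0.016 ] hold -0.1802 0.0534 rot [-173.3  -25.1   62. ] F [-0.6 -2.9  2.2] T [-0.93  0.2   0.01] t 16.6
[0.01554735 0.03600893 0.23398026]
z-axis lean 26.0 az 77.4 shift [51.8  6.6 23.7]
```

{"name": "jog_arm", "arguments": {
  "deltas": [
    [-0.3,11,1,5,0],
    [-0.3,22,3,10,0],
    [-0.3,33,5,15,0],
    [-0.3,44,6,20,0],
    [-0.3,52,7,24,0]
  ]
}}

```text
clock: 17.23
tcp_pos: [0.5899, 0.0134, 0.0156]
tcp_rot: [-173.3, -25.1, 61.9]
force: [-3.9, -5.5, 5.8]
gripper_width: 0.0303
grasp_force: 3.6
```

Run:
```python
from h import *
p=can();t=get_state()["tcp_pos"]
# retreat point then realigned pose behind can on axis
q=p-A*.110;q[2]=.030;step(q)
```

```text
can [0.6062 0.051  0.25  ] size [36.3 37.4] hold s,y -0.0997 0.0002 tcp [0.5906 0.0147 0.0156] hold -0.1345 0.019 rot [-173.3  -25.1   62. ] F [-1.3 -4.   2.6] T [-0.93  0.28  0.03] t 17.275
z-axis lean 25.9 az 77.5 shift [-41.7  52.2 -41.9]
```

{"name": "jog_arm", "arguments": {
  "deltas": [
    [-0.3,-22,0,-12,0],
    [-0.3,-44,2,-26,-0.05],
    [-0.3,-46,18,-34,-0.18],
    [-0.3,-44,36,-38,-0.34],
    [-0.3,-42,52,-42,-0.5]
  ]
}}

```text
clock: 17.9
tcp_pos: [0.6143, -0.0617, 0.0299]
tcp_rot: [172.9, -25.0, 93.9]
force: [0.6, 0.2, 0.6]
gripper_width: 0.031
grasp_force: 0.0
```

Run:
```python
from h import *
p=can();q=p-A*.100;q[2]=.016;M=step(q);print(M.round(3),M.T@A,M.T@B)
```

```text
can [0.607  0.0526 0.25  ] size [36.3 37.5] hold s,y -0.0983 -0.0008 tcp [ 0.6165 -0.0629  0.0306] hold -0.2141 -0.0001 rot [172.6 -24.9  94.3] F [ 1.8 -0.9  0.9] T [-0.48 -0.08 -0.07] t 17.95
z-axis lean 25.9 az 77.1 shift [ 8.3 -2.1 19.8]
[[-0.068  0.993  0.097]
 [ 0.905  0.02   0.426]
 [ 0.421  0.117 -0.9  ]] [ 0.90708855 -0.06735592  0.41522709] [-0.0119746  -0.99071347 -0.13454901]
```

{"name": "jog_arm", "arguments": {
  "deltas": [
    [-0.3,6,-2,18,0],
    [-0.3,21,-3,25,0],
    [-0.3,36,-4,32,0],
    [-0.3,46,-5,36,0],
    [-0.3,54,-6,39,0]
  ]
}}

```text
clock: 18.58
tcp_pos: [0.6093, 0.0064, 0.0171]
tcp_rot: [173.0, -25.0, 93.7]
force: [0.4, -0.3, -0.2]
gripper_width: 0.0306
grasp_force: 0.0
```

{"name": "jog_arm", "arguments": {
  "deltas": [
    [-0.3,6,0,3,0],
    [-0.3,14,-1,6,0],
    [-0.3,23,-2,10,0],
    [-0.3,33,-2,15,0],
    [-0.3,44,-3,20,0]
  ]
}}

```text
clock: 19.2
tcp_pos: [0.6059, 0.0539, 0.0172]
tcp_rot: [173.0, -25.0, 93.6]
force: [0.6, -3.3, 0.0]
gripper_width: 0.0304
grasp_force: 1.5
```

Run:
```python
from h import *
p=can();t=get_state()["tcp_pos"];q=MO+A*((t-MO)@A+.06);q[2]=.017;step(q)
```

```text
can [0.6032 0.0958 0.25  ] size [36.5 37.6] hold s,y -0.0548 -0.0008 tcp [0.6055 0.0565 0.0172] hold -0.0942 0.0004 rot [173.  -25.1  93.7] F [ 0.5 -0.6 -0.3] T [-0.76 -0.04 -0.13] t 19.25
z-axis lean 26.0 az 77.7 shift [54.3 -4.1 25.3]
```

{"name": "jog_arm", "arguments": {
  "deltas": [
    [-0.3,9,-1,4,0],
    [-0.3,20,-1,9,0],
    [-0.3,31,-2,14,0],
    [-0.3,42,-3,19,0],
    [-0.3,54,-4,25,0]
  ]
}}

```text
clock: 19.88
tcp_pos: [0.6011, 0.1136, 0.0171]
tcp_rot: [173.0, -25.0, 93.6]
force: [0.4, -3.7, 0.2]
gripper_width: 0.0306
grasp_force: 2.0
```

Run:
```python
from h import *
p=can();t=get_state()["tcp_pos"];q=MO+A*((t-MO)@A+.06);q[2]=.017;step(q)
```

```text
can [0.5984 0.1553 0.25  ] size [36.9 37.7] hold s,y 0.0048 -0.0013 tcp [0.6007 0.1162 0.0171] hold -0.0343 -0.0001 rot [173.  -25.1  93.8] F [-0.3 -0.5 -0.1] T [-0.75 -0.   -0.07] t 19.925
z-axis lean 26.0 az 77.7 shift [54.2 -4.6 25.2]
```

{"name": "jog_arm", "arguments": {
  "deltas": [
    [-0.3,10,-1,5,0],
    [-0.3,21,-1,10,0],
    [-0.3,32,-2,15,0],
    [-0.3,42,-3,20,0],
    [-0.3,50,-4,23,0]
  ]
}}

```text
clock: 20.55
tcp_pos: [0.5963, 0.1688, 0.0171]
tcp_rot: [173.0, -25.0, 93.6]
force: [0.5, -2.9, -0.3]
gripper_width: 0.0307
grasp_force: 1.6
```

{"name": "jog_arm", "arguments": {
  "deltas": [
    [-0.3,3,0,1,0],
    [-0.3,5,0,2,0],
    [-0.3,7,0,3,0],
    [-0.3,9,0,4,0],
    [-0.3,11,0,5,0]
  ]
}}

```text
clock: 21.18
tcp_pos: [0.5962, 0.18, 0.0171]
tcp_rot: [173.0, -25.0, 93.6]
force: [-0.2, -2.3, -0.7]
gripper_width: 0.0307
grasp_force: 1.6
```

Run:
```python
from h import *
p=can()
```

```text
can [0.5936 0.2214 0.25  ] size [37.1 37.8] hold s,y 0.0711 -0.0023 tcp [0.5962 0.1805 0.0171] hold 0.0301 -0.0012 rot [173.  -25.   93.6] F [ 0.2 -1.7 -1.7] T [-1.05  0.05 -0.09] t 21.225
```

{"name": "jog_arm", "arguments": {
  "deltas": [
    [-0.3,1,0,0.5,0],
    [-0.3,2,0,1,0],
    [-0.3,3,0,1.4,0],
    [-0.3,4,0,1.8,0],
    [-0.3,5,-0.3,2.3,0]
  ]
}}

```text
clock: 21.85
tcp_pos: [0.5959, 0.1856, 0.0172]
tcp_rot: [173.0, -25.0, 93.6]
force: [0.3, -3.0, -2.0]
gripper_width: 0.0308
grasp_force: 1.4
```

{"name": "jog_arm", "arguments": {
  "deltas": [
    [-0.3,0.7,0,0.3,0],
    [-0.3,1.4,0,0.6,0],
    [-0.3,2.1,0,1,0],
    [-0.3,2.8,0,1.3,0],
    [-0.3,3.5,-0.3,1.6,0]
  ]
}}

```text
clock: 22.48
tcp_pos: [0.596, 0.1874, 0.0171]
tcp_rot: [173.0, -24.9, 93.5]
force: [-0.5, -6.9, -0.4]
gripper_width: 0.0308
grasp_force: 3.3
```

{"name": "jog_arm", "arguments": {
  "deltas": [
    [-0.3,0.7,0,0.3,0],
    [-0.3,1.4,0,0.6,0],
    [-0.3,2.1,0,1,0],
    [-0.3,2.8,0,1.3,0],
    [-0.3,3.5,-0.3,1.6,0]
  ]
}}

```text
clock: 23.1
tcp_pos: [0.5958, 0.1911, 0.0171]
tcp_rot: [173.0, -24.9, 93.5]
force: [-0.1, -5.9, -0.1]
gripper_width: 0.0307
grasp_force: 3.2
```

Run:
```python
from h import *
p=can()
```

```text
can [0.5933 0.2322 0.25  ] size [37.1 38.1] hold s,y 0.0819 -0.0029 tcp [0.5957 0.1913 0.0171] hold 0.0409 -0.0017 rot [173.  -24.9  93.5] F [ 0.8 -6.9 -0.4] T [-1.78 -0.09 -0.2 ] t 23.15
```

{"name": "jog_arm", "arguments": {
  "deltas": [
    [-0.3,0.5,0,0.2,0],
    [-0.3,1,0,0.5,0],
    [-0.3,1.5,0,0.7,0],
    [-0.3,2,0,0.9,0],
    [-0.3,2.3,0,1.1,0]
  ]
}}

```text
clock: 23.78
tcp_pos: [0.5957, 0.1937, 0.0171]
tcp_rot: [173.0, -24.9, 93.5]
force: [-0.1, -7.5, -0.7]
gripper_width: 0.0306
grasp_force: 3.4
```

{"name": "jog_arm", "arguments": {
  "deltas": [
    [-0.3,0.3,0,0.1,0],
    [-0.3,0.6,0,0.3,0],
    [-0.3,0.9,0,0.4,0],
    [-0.3,1.2,0,0.6,0],
    [-0.3,1.5,0,0.7,0]
  ]
}}

```text
clock: 24.4
tcp_pos: [0.5957, 0.1945, 0.0171]
tcp_rot: [173.0, -24.8, 93.5]
force: [-0.3, -9.5, 0.8]
gripper_width: 0.0308
grasp_force: 4.2
```

{"name": "jog_arm", "arguments": {
  "deltas": [
    [-0.3,0.2,0,0.1,0],
    [-0.3,0.4,0,0.2,0],
    [-0.3,0.6,0,0.3,0],
    [-0.3,0.8,0,0.4,0],
    [-0.3,0.8,0,0.4,0]
  ]
}}

```text
clock: 25.02
tcp_pos: [0.5957, 0.1946, 0.017]
tcp_rot: [173.0, -24.8, 93.4]
force: [-0.3, -10.4, 0.8]
gripper_width: 0.0305
grasp_force: 4.8
```

{"name": "jog_arm", "arguments": {
  "deltas": [
    [-0.3,0.3,0,0.1,0],
    [-0.3,0.6,0,0.3,0],
    [-0.3,0.9,0,0.4,0],
    [-0.3,1.2,0,0.6,0],
    [-0.3,1.2,0,0.6,0]
  ]
}}

```text
clock: 25.65
tcp_pos: [0.5958, 0.1947, 0.0169]
tcp_rot: [173.0, -24.7, 93.4]
force: [-1.2, -12.4, 4.0]
gripper_width: 0.0306
grasp_force: 6.0
```

Run:
```python
from h import *
p=can()
```

```text
can [0.5932 0.2355 0.25  ] size [37.  38.2] hold s,y 0.0851 -0.0031 tcp [0.5957 0.1948 0.0169] hold 0.0443 -0.002 rot [173.  -24.7  93.4] F [ -1.6 -13.9   3.2] T [-2.65  0.35 -0.03] t 25.7
```

{"name": "jog_arm", "arguments": {
  "deltas": [
    [-0.3,0.4,0,0.2,0],
    [-0.3,0.8,0,0.4,0],
    [-0.3,1.2,0,0.6,0],
    [-0.3,1.6,0,0.7,0],
    [-0.3,1.6,0,0.7,0]
  ]
}}

```text
clock: 26.32
tcp_pos: [0.5958, 0.1949, 0.0169]
tcp_rot: [173.0, -24.6, 93.3]
force: [-2.8, -16.0, 5.7]
gripper_width: 0.0307
grasp_force: 7.6
```

{"name": "jog_arm", "arguments": {
  "deltas": [
    [-0.3,0.3,0,0.1,0],
    [-0.3,0.6,0,0.3,0],
    [-0.3,0.9,0,0.4,0],
    [-0.3,0.9,0,0.4,0],
    [-0.3,0.9,0,0.4,0]
  ]
}}

```text
clock: 26.95
tcp_pos: [0.5958, 0.195, 0.0169]
tcp_rot: [173.0, -24.5, 93.3]
force: [-2.2, -18.4, 6.8]
gripper_width: 0.0306
grasp_force: 8.7
```

Run:
```python
from h import *
p=can();print(get_state()["joints"])
im=camera("top");cv2.imwrite("pics/t2.png",cv2.resize(im[100:240,200:360],None,fx=4.2,fy=4.2,interpolation=cv2.INTER_CUBIC))
```

```text
can [0.5932 0.2355 0.25  ] size [37.  38.2] hold s,y 0.0851 -0.0031 tcp [0.5959 0.195  0.0169] hold 0.0446 -0.0022 rot [173.  -24.5  93.3] F [ -3.9 -18.7   5.6] T [-3.45  0.64  0.09] t 27.0
[-37.18700155  41.58132409  33.99854699 114.71007053 -75.30223241
  46.39864448  52.62868159]
```

View pics/t2.png

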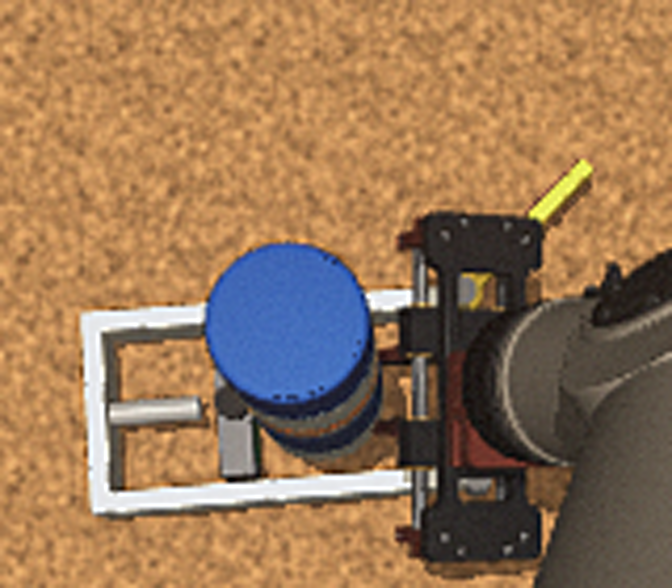

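The can is on the grey stop at about 18 N, upright, with no green showing between the can and the stop. I back straight out and then go around for the bar.

{"name": "jog_arm", "arguments": {
  "deltas": [
    [-0.3,-8,0,-4,0],
    [-0.3,-30,2,-14,0],
    [-0.3,-60,4,-28,0],
    [-0.3,-95,6,-44,0],
    [-0.3,-127,8,-58,0]
  ]
}}

```text
clock: 27.68
tcp_pos: [0.6052, 0.0613, 0.017]
tcp_rot: [173.0, -25.1, 93.7]
force: [1.1, 0.3, -1.1]
gripper_width: 0.0309
grasp_force: 0.0
```

Run:
```python
from h import *
p=can();step((.69,.03,.12));step((.7356,.1357,.12))
im=camera("top");hs=cv2.cvtColor(im,cv2.COLOR_BGR2HSV);m=cv2.inRange(hs,(24,150,150),(33,255,255));m[:120]=0;m[200:]=0
y,x=np.nonzero(m);print(x.min(),x.max(),y.min(),y.max(), [ray("top",x.max(),y.min(),.035).round(3)])
```

```text
can [0.5931 0.2355 0.25  ] size [37.  38.2] hold s,y 0.0851 -0.003 tcp [0.6057 0.0549 0.0169] hold -0.0958 0.0003 rot [172.9 -24.8  93.3] F [ 0.3 -3.7 -1. ] T [-0.64 -0.01  0.01] t 27.725
z-axis lean 25.7 az 76.8 shift [ 16.2  95.1 -95.1]
z-axis lean 25.7 az 76.8 shift [109.6 141.  -45.9]
306 340 138 173 [array([0.728, 0.082, 0.035])]
```

{"name": "jog_arm", "arguments": {
  "deltas": [
    [-1,-8,5,-40,0],
    [-1,-5,30,-80,0],
    [-1,10,70,-100,0],
    [-1,40,110,-90,0],
    [-1,80,135,-65,0]
  ]
}}

```text
clock: 28.4
tcp_pos: [0.7307, 0.1089, 0.1256]
tcp_rot: [172.8, -25.0, 93.6]
force: [0.2, -0.3, -0.4]
gripper_width: 0.0003
grasp_force: 0.0
```

{"name": "jog_arm", "arguments": {
  "deltas": [
    [-1,29,6,19,0],
    [-1,29,6,19,0],
    [-1,29,6,19,0],
    [-1,29,6,19,0],
    [-1,29,6,19,0]
  ]
}}

```text
clock: 29.02
tcp_pos: [0.7344, 0.1419, 0.1199]
tcp_rot: [173.0, -25.0, 93.5]
force: [-0.2, 0.4, 0.1]
gripper_width: 0.0003
grasp_force: 0.0
```

Run:
```python
from h import *
print(get_state()["gripper_width"])
step((.738,.140,.021))
H=MO-.053*B
for q in (.0,):pass
from scipy.spatial.transform import Rotation as Q
M=Q.from_euler("xyz",get_state()["tcp_rot"],degrees=True).as_matrix();P0=np.array((.738,.140,.021))
for th in (2.29,2.0,1.7,1.4,1.1,.8,.5,.25,0):
    d=-np.sin(th)*A+np.cos(th)*B;t=np.cos(th)*A+np.sin(th)*B
    P=H+.075*d-t*(.005+.009*abs(np.cos(th))+.0135*abs(np.sin(th))+(.007*max(0,-np.cos(th))));P[2]=.021
    print(th,P.round(4),"from start",(M.T@(P-P0)*1000).round(1))
```

```text
0.0003158712325785783
z-axis lean 25.9 az 77.3 shift [-43.7  -7.4  88.5]
2.29 [0.7223 0.1218 0.021 ] from start [-15.6 -15.7  -9.3]
2.0 [0.7083 0.1017 0.021 ] from start [-33.  -29.9 -19.2]
1.7 [0.6865 0.0862 0.021 ] from start [-45.8 -51.7 -27.8]
1.4 [0.664  0.0787 0.021 ] from start [-51.3 -74.2 -33.2]
1.1 [0.642  0.0776 0.021 ] from start [-51.1 -96.  -35.8]
0.8 [0.6193 0.0837 0.021 ] from start [ -44.4 -118.5  -35.4]
0.5 [0.5987 0.0973 0.021 ] from start [ -30.8 -138.8  -31.5]
0.25 [0.5853 0.1141 0.021 ] from start [ -14.9 -152.   -25.7]
0 [0.5769 0.1345 0.021 ] from start [   4.  -160.1  -17.8]
```

{"name": "jog_arm", "arguments": {
  "deltas": [
    [-1,-9,-1,18,0],
    [-1,-18,-3,36,0],
    [-1,-27,-4,54,0],
    [-1,-36,-6,72,0],
    [-1,-44,-7,88,0]
  ]
}}

```text
clock: 29.65
tcp_pos: [0.7378, 0.141, 0.0191]
tcp_rot: [173.1, -25.0, 93.6]
force: [-0.3, 0.1, 0.0]
gripper_width: 0.0007
grasp_force: 0.0
```

{"name": "jog_arm", "arguments": {
  "deltas": [
    [-1,-15.6,-15.7,-9.3,0],
    [-1,-25,-23,-14.5,0],
    [-1,-33,-30,-19,0],
    [-1,-40,-41,-23.7,0],
    [-1,-45.8,-51.7,-27.8,0]
  ]
}}

```text
clock: 30.28
tcp_pos: [0.6864, 0.0869, 0.0213]
tcp_rot: [173.0, -25.0, 93.6]
force: [-0.5, 0.8, 1.2]
gripper_width: 0.0007
grasp_force: 0.4
```

Run:
```python
from h import *
p=can();im=camera("top");cv2.imwrite("pics/t3.png",cv2.resize(im[100:240,200:360],None,fx=4.2,fy=4.2,interpolation=cv2.INTER_CUBIC))
from scipy.spatial.transform import Rotation as Q
s=get_state();M=Q.from_euler("xyz",s["tcp_rot"],degrees=True).as_matrix()
for P in [(.664,.0787,.021),(.642,.0776,.021),(.6193,.0837,.021),(.5987,.0973,.021),(.5853,.1141,.021),(.5769,.1345,.021)]: print(P,(M.T@(np.array(P)-s["tcp_pos"])*1000).round(1))
```

```text
can [0.5931 0.2355 0.25  ] size [37.  38.3] hold s,y 0.0852 -0.003 tcp [0.685  0.0853 0.021 ] hold -0.0726 -0.0813 rot [173.1 -25.   93.5] F [-1.1 -0.5  0.3] T [-0.4   0.03  0.04] t 30.325
(0.664, 0.0787, 0.021) [ -5.2 -21.7  -5. ]
(0.642, 0.0776, 0.021) [ -5.  -43.5  -7.5]
(0.6193, 0.0837, 0.021) [  1.8 -66.   -7.1]
(0.5987, 0.0973, 0.021) [ 15.2 -86.4  -3.3]
(0.5853, 0.1141, 0.021) [ 31.2 -99.5   2.6]
(0.5769, 0.1345, 0.021) [  50.1 -107.7   10.5]
```

View pics/t3.png

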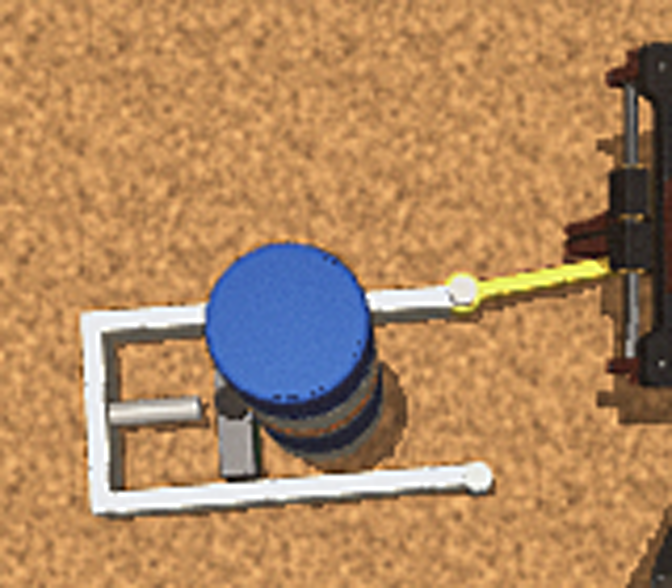

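The bar follows the fingers and now points about along the holder's −x, from (462,292) to (610,265). I carry on round the arc.

{"name": "jog_arm", "arguments": {
  "deltas": [
    [-1,-5.2,-21.7,-5,0],
    [-1,-5,-43.5,-7.5,0],
    [-1,1.8,-66,-7.1,0],
    [-1,8,-77,-5.5,0],
    [-1,15.2,-86.4,-3.3,0]
  ]
}}

```text
clock: 31.0
tcp_pos: [0.6001, 0.0989, 0.0211]
tcp_rot: [173.0, -25.0, 93.6]
force: [1.7, -0.6, -0.4]
gripper_width: 0.0004
grasp_force: 0.5
```

{"name": "jog_arm", "arguments": {
  "deltas": [
    [-1,5,-6,2,0],
    [-1,10,-10,4,0],
    [-1,16,-13.5,6,0],
    [-1,22,-16.5,9,0],
    [-1,28,-18.5,11,0]
  ]
}}

```text
clock: 31.62
tcp_pos: [0.5806, 0.1288, 0.0207]
tcp_rot: [173.0, -25.0, 93.6]
force: [0.5, -0.6, -0.3]
gripper_width: 0.0004
grasp_force: 0.4
```

Run:
```python
from h import *
p=can();step((.5769,.1345,.021))
```

```text
can [0.5931 0.2355 0.25  ] size [37.  38.2] hold s,y 0.0851 -0.003 tcp [0.5802 0.1298 0.0207] hold -0.019 0.0191 rot [173.1 -25.   93.7] F [ 0.8  0.9 -1.2] T [-0.5  -0.06 -0.06] t 31.675
z-axis lean 25.9 az 77.6 shift [ 4.5 -3.2  1.4]
```

Press the last few millimetres along +x of the holder until resistance is felt.

{"name": "jog_arm", "arguments": {
  "deltas": [
    [-1,1.5,-0.5,0.7,0],
    [-1,3,-1,1.4,0],
    [-1,4.5,-1,2,0],
    [-1,5.5,-1,2.5,0],
    [-1,6.5,-1,3,0]
  ]
}}

```text
clock: 32.3
tcp_pos: [0.5798, 0.1336, 0.0205]
tcp_rot: [173.0, -24.9, 93.5]
force: [-1.0, -5.9, 1.8]
gripper_width: 0.0002
grasp_force: 3.4
```

{"name": "jog_arm", "arguments": {
  "deltas": [
    [-1,0.6,0,0.3,0],
    [-1,1.2,0,0.6,0],
    [-1,1.8,0,0.8,0],
    [-1,2.2,0,1,0],
    [-1,2.5,0,1.2,0]
  ]
}}

```text
clock: 32.92
tcp_pos: [0.5799, 0.1339, 0.0204]
tcp_rot: [173.0, -24.7, 93.4]
force: [-3.5, -11.1, 5.7]
gripper_width: 0.0004
grasp_force: 5.5
```

{"name": "jog_arm", "arguments": {
  "deltas": [
    [-1,-10,0,-5,0],
    [-1,-30,2,-14,0],
    [-1,-60,4,-28,0],
    [-1,-100,6,-48,0],
    [-1,-140,8,-80,0]
  ]
}}

```text
clock: 33.55
tcp_pos: [0.5877, -0.0237, 0.034]
tcp_rot: [173.1, -25.1, 93.7]
force: [0.5, -0.7, -0.2]
gripper_width: 0.0005
grasp_force: 0.0
```

{"name": "jog_arm", "arguments": {
  "deltas": [
    [-1,-30,0,-30,0],
    [-1,-60,0,-70,0],
    [-1,-60,0,-100,0],
    [-1,-60,0,-100,0],
    [-1,-60,0,-100,0]
  ]
}}

```text
clock: 34.17
tcp_pos: [0.5818, -0.1184, 0.0982]
tcp_rot: [173.1, -25.1, 93.7]
force: [0.1, -0.3, 0.6]
gripper_width: 0.0002
grasp_force: 0.0
```

Run:
```python
from h import *
p=can();a=camera("top")[110:240,200:480];b=camera("scene")[80:280,150:430]
cv2.imwrite("pics/f.png",cv2.resize(np.vstack([a,b]),None,fx=1.8,fy=1.8,interpolation=cv2.INTER_CUBIC))
```

```text
can [0.5932 0.2354 0.25  ] size [37.  38.2] hold s,y 0.0851 -0.0031 tcp [ 0.5817 -0.1179  0.0979] hold -0.2659 0.0394 rot [173.1 -25.1  93.7] F [-0.   0.3 -0.2] T [-0.47  0.08 -0.02] t 34.225
```

View pics/f.png

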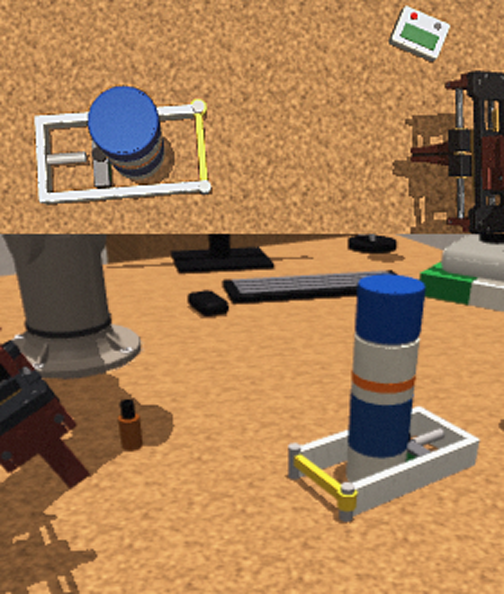

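The can stands upright against the stop, and the bar is shut from post (198,106) to post (205,187). The timer and bottle have not moved, and the arm is clear of everything. I hand in the job.

```bash
python3 -c "from bench import *;print(close_job())"
```

```text
the job is handed in; nothing more can be done
None
```

The job is handed in: the can slid in upright and was pressed against the grey stop at about 18 N, the yellow bar is shut behind it, and the timer and bottle are unmoved; I did not re-check the pen cup, but the low moves stayed well away from it.

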